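Carry the ball tray on the lifting fork and hold it over the test fixture

TASK

Pick up the steel lifting fork by its black handle, slide its blade fully under the blue tray standing on the two-rail rack, and lift the tray off on the blade with its loose bearing ball. Carry it to the test fixture without tipping it, so that the ball never leaves its pocket, without touching tray or ball with the gripper and without disturbing the other things on the bench. Finish while still holding the fork, the tray level, still and centred about 8 cm above the fixture's round opening, carried by the fork alone: do not put it down.

Things in the scene. Friction and masses are not known exactly. Their poses are not given: they have to be found in the camera images.
- fork: Loose C-shaped lifting fork, 0.22 kg, standing on its blade; balanced below the handle, empty or loaded. Origin: blade underside, straight below the handle; x to the blade's free tip, z up. Blade 50 mm wide, 4 mm thick, x -62 to 53 mm. Rear spine x -63 to -57, 30 mm wide, rises to z 84; a 12 mm wide arm (z 74 to 84) runs from it over the blade to the handle. Throat open in front and at the sides.
- fork_handle (a point): Centre of the fork's black handle, 105 mm above the blade's underside: an upright block 36 mm long (fork's x), 16 mm wide (fork's y, the faces to grip) and 42 mm tall (z = 84 to 126 mm of the fork). Axes as the fork's.
- tray: Loose blue tray, 0.12 kg, 90 (x) x 112 mm (y), floor 4 mm thick, edges 7 mm high. Origin: centre of its underside, z up. Amid it a round pocket, 42 mm across, in a low ring whose rim is 8.5 mm above the underside. Its two y edges rest on the rack's rails, underside 30 mm above the bench; centred on the rack, axes parallel to it.
- ball_center (a point): Centre of the loose steel bearing ball, 22 mm diameter, 44 g, free to roll in the tray's pocket; its top is 26 mm above the tray's underside.
- rack: Fixed aluminium rack, 94 (x) x 126 mm (y). Origin: centre of its underside on the bench. Rails along x at |y| = 39 to 59 mm, tops 30 mm high, with outer lips 34 mm high. Between them, under the tray, a channel 78 mm wide, floor 4 mm above the bench (26 mm clear height), open at both x ends; the -x end faces the robot within 0.3 rad.
- fixture: Fixed test fixture: pale block 197 x 201 mm, 42 mm high, with a round sight opening of about 90 mm near its middle. Origin: centre of its underside on the bench, z up.
- opening (a point): Centre of the fixture's round opening, at the level of its top face (42 mm above the bench); it lies 12 mm along x and -6 mm along y from the fixture's origin.
- part_box: Bystander: loose white carton 66 x 98 x 31 mm; origin at the centre of its underside.
- tape_measure: Bystander: loose grey and black tape measure 62 x 71 x 33 mm; origin at the centre of its underside.
- terminal: Bystander: loose pale terminal block 36 x 44 x 9 mm lying flat; origin at the centre of its underside.
- relay: Bystander: loose small black relay 16 x 21 x 24 mm; origin at the centre of its underside.
Things that resemble listed ones, but are neither listed nor needed, are in the scene too. What is shaped like the fork but purple is not meant.

How it is judged (in metres and radians):
On the way, in this order (a step that is already met when the one before it is completed fails the run):
1. the fork's blade is under the middle of the tray, which still rests on the rack (x of fork in the frame of tray between -0.03 and 0.03 m and y of fork in the frame of tray between -0.02 and 0.02 m and z of fork in the frame of tray below -0.003 m and contact force between tray and rack above 0.1 N), for 0.1 s.
2. the tray is lifted clear of the rack, carried by the fork (height (world z) of tray above 0.045 m and contact force between tray and fork above 0.3 N and contact force between tray and rack below 0.05 N), for 0.2 s.
At the end, for the whole second after the job is handed in: The gripper holds the fork and only the fork carries the tray: centre within 30 mm sideways of the opening's centre, underside 45 to 125 mm above the fixture's top, tilt under 0.1 rad, slower than 0.03 m/s and 0.3 rad/s, ball in its pocket, through the last second (horizontal distance between tray and opening below 0.03 m and z of tray in the frame of opening between 0.045 and 0.125 m and angle between tray's own z axis and vertical below 0.1 rad and linear speed of tray below 0.03 m/s and angular speed of tray below 0.3 rad/s and horizontal distance between ball_center and tray below 0.018 m and z of ball_center in the frame of tray between 0.01 and 0.02 m and contact force between tray and fork above 0.3 N and contact force between the fingers and fork above 1 N and contact force between tray and the arm below 0.1 N and contact force between tray and the fingers below 0.1 N and contact force between each of fork, tray and fixture below 0.1 N); the arm keeps its last pose, push and grip.
It fails at once if the ball leaves its pocket (z of ball_center in the frame of tray above 0.024 m or distance between ball_center and tray above 0.028 m).
It fails at once if the tray is tipped by more than 15 degrees (angle between tray's own z axis and vertical above 0.26 rad).
It fails at once if the gripper or arm touches the tray or the ball (contact force between any of the fingers, the arm and tray above 0.3 N or contact force between any of the fingers, the arm and ball above 0.3 N).
It fails at once if a bystander is moved by more than 20 mm (distance of any of part_box, tape_measure, terminal, relay from where it was at the start of the episode above 0.02 m).
It also fails if it takes over 58 s, if anything falls off the work surface, if the arm or the gripper's body presses on something with over 40 N, if the wrist force passes 120 N, or if a joint passes its speed limit or range.

ROBOT

A 7-joint arm with a two-finger parallel gripper is mounted at the origin on the work surface; the furniture and walls round the work are solid. World frame = base frame: x ahead of the robot, y to its left, z up, the work surface at z = 0. Lengths are in mm, angles in rad, forces in N, time in s.
With the tool pointing down it reaches from about 400 to 875 mm from the base axis. Payload 4.4 kg.
Tool frame: the origin (TCP) lies midway between the tips of the shut fingers; the grasp point (between the pads) lies 19 mm behind it; z points along the fingers, y is the direction in which the jaws open and shut (so a half turn about z gives the same grasp; the last joint's range is limited). The gripper opens to 85 mm and grips with 20 to 120 N. Pads are 22 mm wide; open, the fingers measure 114 mm over their backs; the gripper's body (76 mm by 85 mm) begins 54 mm behind the grasp point. The pads swing forward as they close: fully open they stand 13 mm farther back than shut.
Start: joints at [-1.342, 0.628, 0.038, 1.517, -0.027, 0.996, -0.02], TCP at [188.832, 621.981, 231.313] pointing down, gripper open.
Joint ranges: [-3.06, 3.06], [-0.37, 2.12], [-1.25, 1.32], [0.18, 2.47], [-1.1, 4.24], [0.23, 1.98], [-2.94, 2.94]. Speed limits (rad/s): [2.57, 2.57, 3.14, 3.14, 3.14, 3.14, 3.14].

INTERFACE

Orientations are given as [roll, pitch, yaw] about the fixed x, y, z axes, in that order (R = Rz(yaw) Ry(pitch) Rx(roll)).
In Python, from cell import ctrl, vision gives the robot as it stands.
- The arm moves only by the tool play_rows, never from a script. Its arguments are lists of equal length, an entry for each row: "slide": the shift along the tool's x, y, z in mm, a list of three; "turn": the turn about the tool's z in rad; "fingers": the opening, from 0 (shut) to 1 (fully open). A call has 1 to 5 rows; each row is the pose to reach, as a shift and turn from the pose measured when the call began, along the tool's axes at that moment; what a row does not reach only later rows make up. A row lasts 1/8 s, in which the tool goes at most 62.5 mm and 10.7 degrees, less where a joint would pass 70% of its speed; a pose out of reach is approached as far as the arm can. A call with a gripper value outside its range is refused whole. The fingers move at their own pace and stop on an object; the grip force is fixed at half the most. Time passes only in rows, so rows that repeat a pose let the fingers close. It gives the time, the measured TCP pose, the force and the opening at its end, in the units of the state.
- ctrl.read_state(): the state, without advancing time (a new reading comes with each control period).
- vision.get_image(name): name is "scene" or "side" or "wrist"; returns (picture, depth): 480x640x3 uint8, blue, green, red; 480x640 float32, mm along the optical axis (not along the pixel's ray), 0 where there is no reading.
- vision.camera_params(name): a dict with "fx", "fy", "cx", "cy" (pixels), "position" and "rotation" of the camera in the world. Camera axes: x right, y up, looking along -z (the intrinsics and any distortion apply to the point x, -y, -z); pixel columns grow to the right and rows downward; lengths in mm; the calibration is good to about 2 mm. The wrist camera is an equidistant fisheye: a pixel r from the principal point sees the ray r / f radians off the axis. A picture is of the moment at which its call begins: read the wrist's pose just before it. camera_params takes no time and is no camera call; for the wrist camera it gives the pose at the moment of the call.
- ctrl.finish_job(): hands the job in, once; it reports no verdict.
The state is a dict: "clock": time; "qpos": joint angles; "qd": joint speeds; "tau": joint torques, N m; "eef_pos": TCP position; "tool_rot": TCP orientation; "force": force on the tool from outside, world axes, zero at the start; "torque": the same for the moment, N m; "width": finger opening in mm.
Only numpy, scipy, OpenCV 4.12 (cv2) and the standard library are available. Lean on these libraries where they do the work, as an engineer would, in place of code of your own. Each camera call takes 0.05 s, during which the arm holds its last target.

## Working session

There is one attempt and no reset: what is moved stays moved. The work goes in short steps, Python scripts to look and compute and a tool call to move; the robot and the scene stay as the last step left them, time stands still between calls to the robot, and variables do not carry over. Pictures are saved under pics/ and viewed, and the job is handed in when it is done.

Besides the shell and the picture viewer there is one more tool, called as a command line: name --pt "numbers of a row" for each row, then --argument value for the rest. play_rows: Moves the arm, as the interface text tells. Its arguments: {"type":"object","properties":{"slide":{"type":"array"},"turn":{"type":"array"},"fingers":{"type":"array"}},"required":["slide","turn","fingers"]}

```bash
ls; mkdir -p pics; python3 - <<'E'
from cell import ctrl, vision
import cv2
print(ctrl.read_state())
for n in ("scene","side"):
    im,d=vision.get_image(n); cv2.imwrite(f"pics/{n}0.png",im); print(n,vision.camera_params(n))
import numpy as np
E
```

```text
pics
{'clock': 0.0, 'qpos': array([-1.3417962 ,  0.62936295,  0.03844178,  1.51835078, -0.02698738,
        0.99632281, -0.01999608]), 'qd': array([-0.00052425, -0.0001627 ,  0.00326677,  0.00136954, -0.00133576,
        0.0003343 , -0.00111848]), 'tau': array([-7.94805183e-04, -5.63396645e+01,  1.22571945e+00, -1.93451446e+01,
        1.08895783e-02,  1.03404510e-02, -3.11867971e-06]), 'eef_pos': array([188.65031849, 621.36751957, 230.38371359]), 'tool_rot': array([-3.13966717e+00,  3.66204840e-05,  2.84680388e+00]), 'force': array([ 0.64157965, -0.3697315 , -1.0276813 ]), 'torque': array([ 0.00366247,  0.00571199, -0.00204701]), 'width': 85.2883709629569}
scene {'fx': 459.5532447918622, 'fy': 459.5532447918622, 'cx': 316.1734333762403, 'cy': 239.1708269594672, 'position': array([  -3.11474561, -473.45463192,  872.22009339]), 'rotation': array([ 0.74331495, -0.00345765, -0.67305212])}
side {'fx': 453.0985205359437, 'fy': 453.0985205359437, 'cx': 325.4782776972409, 'cy': 238.8303406895857, 'position': array([ 177.49431378, -738.11864216,  608.73990902]), 'rotation': array([ 1.00732786, -0.02366654, -0.28178514])}
```

View pics/scene0.png

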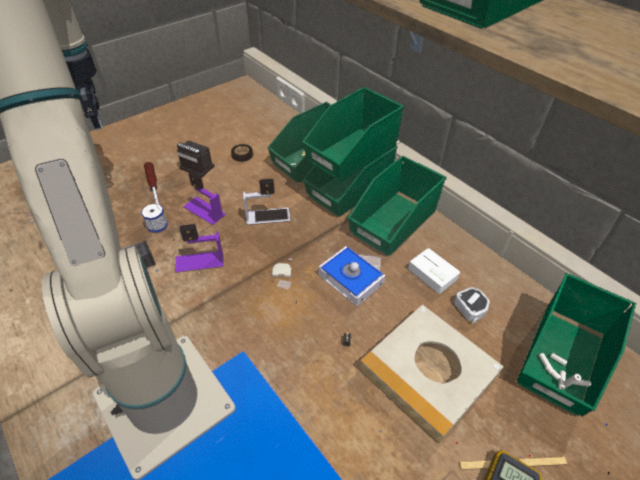

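View pics/side0.png

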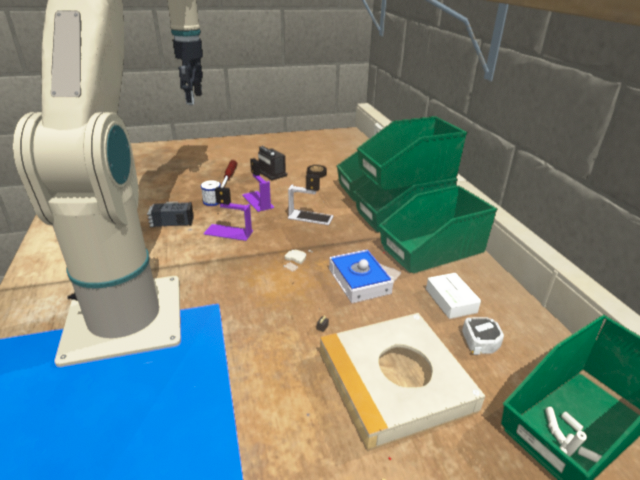

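Candidates for the fork (scene pixels): the steel fork with its handle at (266,187), and purple look-alikes at (200,255) and (205,207). I choose the steel one and check it in a close crop.

```bash
cat > h.py <<'E'
import numpy as np, cv2
from scipy.spatial.transform import Rotation as Ro
from cell import ctrl, vision
def cloud(n,d,p):
    v,u=np.mgrid[0:480,0:640]
    x=(u-p["cx"])/p["fx"]*d; y=(v-p["cy"])/p["fy"]*d
    P=np.stack([x,-y,-d],-1)
    return P@Ro.from_euler("xyz",p["rotation"]).as_matrix().T+p["position"]
def ray(p,u,v):
    D=np.array([(u-p["cx"])/p["fx"],-(v-p["cy"])/p["fy"],-1.])
    return Ro.from_euler("xyz",p["rotation"]).as_matrix()@D
def onplane(p,u,v,z):
    D=ray(p,u,v); t=(z-p["position"][2])/D[2]; return p["position"]+t*D
E
python3 - <<'E'
from h import *
for n in ("scene","side"):
    im,d=vision.get_image(n); p=vision.camera_params(n)
    np.savez(f"{n}0.npz",im=im,d=d); 
    W=cloud(n,d,p)
    c=(215,165,315,235) if n=="scene" else (260,170,360,240)
    cv2.imwrite(f"pics/{n}_fork.png",cv2.resize(im[c[1]:c[3],c[0]:c[2]],None,fx=8,fy=8,interpolation=cv2.INTER_CUBIC))
    c=(310,235,400,305) if n=="scene" else (320,235,410,305)
    cv2.imwrite(f"pics/{n}_tray.png",cv2.resize(im[c[1]:c[3],c[0]:c[2]],None,fx=8,fy=8,interpolation=cv2.INTER_CUBIC))
    c=(210,250,310,320) 
    print(n,[W[300,300].round(),W[200,270].round()])
E
```

```text
scene [array([352.,  26.,  -0.]), array([491., 349.,  -1.])]
side [array([342., -31.,  -0.]), array([354., 374.,  27.])]
```

```bash
python3 -c "
import cv2,numpy as np
a=[cv2.resize(cv2.imread(f'pics/{n}.png'),(400,300)) for n in ('scene_fork','side_fork','scene_tray','side_tray')]
cv2.imwrite('pics/m.png',np.vstack([np.hstack(a[:2]),np.hstack(a[2:])]))"
```

```text
(no output)
```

View pics/m.png

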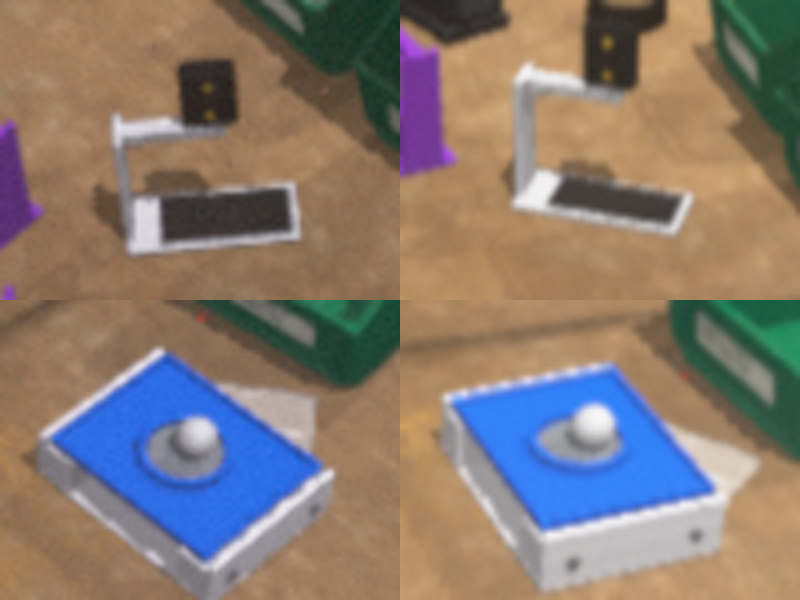

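View pics/scene_fork.png

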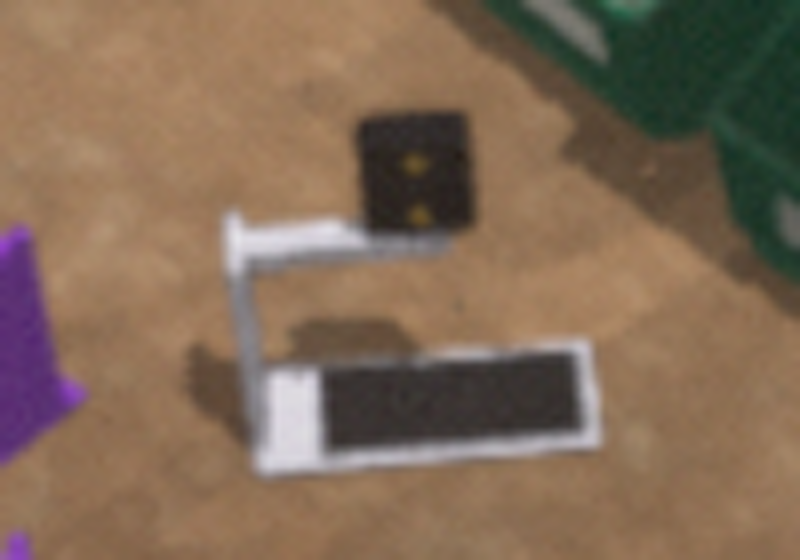

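The steel fork is confirmed: black handle at scene (267,187), spine on the left, and blade tip at about (289,214). Next I measure all poses.

```bash
cat > meas.py <<'E'
from h import *
for n in ("scene","side"):
    z=np.load(f"{n}0.npz"); im,d=z["im"],z["d"]; p=vision.camera_params(n); W=cloud(n,d,p)
    hsv=cv2.cvtColor(im,cv2.COLOR_BGR2HSV)
    # tray blue
    blue=cv2.inRange(hsv,(100,120,80),(125,255,255))>0
    m=blue&(W[...,0]>400)&(W[...,0]<800)&(d>0)
    Q=W[m]; print(n,"tray",m.sum(),np.median(Q,0).round(1), cv2.minAreaRect(Q[:,:2].astype(np.float32)))
    # rack+tray: bounding of high things around
    c=np.median(Q,0)
    m=(np.abs(W[...,0]-c[0])<95)&(np.abs(W[...,1]-c[1])<95)&(W[...,2]>20)&(W[...,2]<45)&(d>0)&~((hsv[...,0]>60)&(hsv[...,0]<95)&(hsv[...,1]>100))
    Q=W[m]; print(" rack",m.sum(), cv2.minAreaRect(Q[:,:2].astype(np.float32)))
    # ball
    # fork handle: dark, z 85-130
    m=(W[...,2]>86)&(W[...,2]<130)&(W[...,0]>350)&(W[...,0]<640)&(W[...,1]>250)&(W[...,1]<480)&(hsv[...,2]<90)&(hsv[...,1]<120)
    k,lab,st,ce=cv2.connectedComponentsWithStats(m.astype(np.uint8))
    for i in range(1,k):
        if st[i,4]>20:
            Q=W[lab==i]; print(" handle",st[i],Q.mean(0).round(1),Q.min(0).round(1),Q.max(0).round(1),cv2.minAreaRect(Q[:,:2].astype(np.float32)))
    # fixture
    m=(np.abs(W[...,2]-42)<5)&(W[...,0]>350)&(W[...,0]<800)&(W[...,1]<0)&(W[...,1]>-400)&(hsv[...,1]<150)
    m=cv2.morphologyEx(m.astype(np.uint8),cv2.MORPH_OPEN,np.ones((3,3)))
    k,lab,st,ce=cv2.connectedComponentsWithStats(m)
    i=1+st[1:,4].argmax(); Q=W[lab==i]; print(" fixture",st[i],np.median(Q,0),cv2.minAreaRect(Q[:,:2].astype(np.float32)))
    mm=(lab==i).astype(np.uint8); cs,h=cv2.findContours(mm,cv2.RETR_CCOMP,cv2.CHAIN_APPROX_NONE)
    for cc,hh in zip(cs,h[0]):
        if hh[3]>=0 and len(cc)>40:
            pts=np.array([onplane(p,u,v,42)[:2] for u,v in cc[:,0]],np.float32)
            print("  hole",len(cc),cv2.fitEllipse(pts))
            hc=pts.mean(0)
    out=[c for c,hh in zip(cs,h[0]) if hh[3]<0]; o=max(out,key=len)
    pts=np.array([onplane(p,u,v,42)[:2] for u,v in o[:,0]],np.float32); print("  outer",cv2.minAreaRect(pts))
p=vision.camera_params("scene")
for u,v in [(247.75,223.5),(290,220.6),(288.75,207.75),(248.5,211)]: print(onplane(p,u,v,4).round(1))
p=vision.camera_params("side"); # crop 260,170 scale 4 (montage)
for u,v in [(514,208),(676,232),(692,193),(540,170)]: print(onplane(p,260+(u-400)/4,170+v*70/300,4).round(1))
E
python3 meas.py
```

```text
scene tray 1261 [478.1  -6.5  34.5] ((526.6226196289062, -253.00418090820312), (98.85951232910156, 636.9466552734375), 10.060651779174805)
 rack 1766 ((481.5539245605469, -2.1331558227539062), (96.43283081054688, 129.62998962402344), 5.081230163574219)
 handle [260 179  14  16 186] [449.8 290.1 112.3] [434.1 278.4  86.3] [469.4 306.9 127.6] ((451.65069580078125, 293.63677978515625), (20.174537658691406, 34.013397216796875), 59.19987869262695)
 fixture [ 372  307  131  118 6377] [ 454.20830399 -288.3162488    42.59330391] ((459.8964538574219, -278.0686340332031), (170.02682495117188, 201.0328826904297), 4.938344478607178)
  hole 131 ((457.1924133300781, -283.78216552734375), (85.12779998779297, 94.94194793701172), 7.937758445739746)
  outer ((460.22222900390625, -278.20733642578125), (167.42025756835938, 200.17689514160156), 4.506936550140381)
side tray 1115 [478.3 -12.6  35.2] ((481.9960021972656, -2.6336669921875), (90.39923858642578, 114.98683166503906), 4.415233612060547)
 rack 1689 ((481.5485534667969, -1.4254608154296875), (94.7640380859375, 129.98321533203125), 5.931305408477783)
 handle [306 174  14  17 191] [452.1 290.  110.1] [437.  278.9  86.2] [469.9 303.2 128.1] ((453.6225280761719, 294.0596923828125), (19.490434646606445, 34.01222229003906), 54.540340423583984)
 fixture [ 336  313  149  119 8136] [ 457.00084652 -302.39731607   42.96871778] ((457.1045837402344, -277.36767578125), (175.35308837890625, 202.10052490234375), 4.103953838348389)
  hole 139 ((457.8245544433594, -283.3771667480469), (83.8156509399414, 91.69564819335938), 15.405990600585938)
  outer ((456.69573974609375, -278.3089599609375), (176.40711975097656, 203.84080505371094), 4.36817741394043)
[389.9 305.2   4. ]
[484.  244.5   4. ]
[510.7 286.7   4. ]
[417.4 344.2   4. ]
[389.6 299.4   4. ]
[486.7 245.    4. ]
[511.2 289.4   4. ]
[417.5 343.5   4. ]
```

```bash
python3 - <<'E'
from h import *
H=np.full((60,60),-1.)
for n in ("scene","side"):
    z=np.load(f"{n}0.npz"); d=z["d"]; p=vision.camera_params(n); W=cloud(n,d,p).reshape(-1,3)[d.ravel()>0]
    i=((W[:,0]-340)//10).astype(int); j=((W[:,1]+210)//10).astype(int)
    ok=(i>=0)&(i<60)&(j>=0)&(j<60)
    np.maximum.at(H,(i[ok],j[ok]),W[ok,2])
print("cols y from -200 by 20, rows x 20 mm")
G=H.reshape(30,2,30,2).max((1,3))
print("      "," ".join(f"{-210+20*k:4d}" for k in range(30)))
for a in range(25): print(340+20*a," ".join(f"{int(v):4d}" for v in G[a]))
print(ctrl.read_state()["clock"])
E
```

```text
cols y from -200 by 20, rows x 20 mm
       -210 -190 -170 -150 -130 -110  -90  -70  -50  -30  -10   10   30   50   70   90  110  130  150  170  190  210  230  250  270  290  310  330  350  370
340   46   47    3   20   21    5    2    3    4    4    4    4    4    6    7    6   12   12    3    4    4    5    4    3    3    3    3    3   85   85
360   46   45    3   21   24   17    4    3    4    3    4    4    3    3    5   12   11   11    4    4    3    3    4    3    3    3    3    4    3    5
380   46   45    3    3    4    4    3    3    4    4    3    4    4    3    4   10   11    9    4    4    4    4    3    3    3   86   85    3    3    4
400   46   45    5    4    4    3    3    3    3    3    4    3    3    3    4    4    5    3    3    3    3    4    3    3    6   86   87   85    3    4
420   45   46    4    3    4    4    5   32   39   40   39   39   39   36    3    3    3    4    5    3    4    3    3    3    8  127   87    6    2    5
440   46   46    3    3    4    4    3   40   40   40   43   36   41   38    4    3    4    3    5    4    4    3    4    6  127  128   
[... 2247 characters left out ...]
    7    8    6  127  118  249  245  509  510   -1  130  130  249   -1   -1   -1
760  582  582  582  583  582  582  590    4    5    2    3  126   -1   -1    7    7    6  126  127  250  249  503  502   -1  126  129  249   -1   -1   -1
780  582  582  582  582  582  582  585    3    3    3    3  127   -1   -1    5  123  124  126  127  249  249  493  490  248  246  248  250   -1   -1   -1
800  582  582  582  582  582  582  582   94   97   96   97  126  125  125  127  125  125  124  122  245  249  468  455  248  248  248  247   -1   -1   -1
820  583  582  582  582  582  582   99   99  100   99  100  121  123   -1   -1   -1   99   99  100   98   99  436  428   -1   -1   -1   -1   -1   -1   -1
0.2
```

```bash
cat > go.py <<'E'
# usage: go.py x y z yaw(tool) -> slide/turn from present pose
import sys
from h import *
s=ctrl.read_state(); R=Ro.from_euler("xyz",s["tool_rot"]).as_matrix()
t=np.array([float(a) for a in sys.argv[1:4]])
yaw=float(sys.argv[4])
dy=(yaw-s["tool_rot"][2]+np.pi)%(2*np.pi)-np.pi
print("clock",s["clock"],"pos",s["eef_pos"].round(1),"rot",s["tool_rot"].round(3),"q",s["qpos"].round(2),"F",s["force"].round(1),"w",s["width"].round(1))
print("slide",(R.T@(t-s["eef_pos"])).round(1),"turn",round(-dy,3))
E
python3 go.py 456 291.5 200 2.59; python3 go.py 188.6 621.4 200 2.59
```

```text
Traceback (most recent call last):
  File "go.py", line 8, in <module>
    print("clock",s["clock"],"pos",s["eef_pos"].round(1),"rot",s["tool_rot"].round(3),"q",s["qpos"].round(2),"F",s["force"].round(1),"w",s["width"].round(1))
                                                                                                                                         ^^^^^^^^^^^^^^^^
AttributeError: 'float' object has no attribute 'round'
Traceback (most recent call last):
  File "go.py", line 8, in <module>
    print("clock",s["clock"],"pos",s["eef_pos"].round(1),"rot",s["tool_rot"].round(3),"q",s["qpos"].round(2),"F",s["force"].round(1),"w",s["width"].round(1))
                                                                                                                                         ^^^^^^^^^^^^^^^^
AttributeError: 'float' object has no attribute 'round'
```

```bash
sed -i 's/s\["width"\].round(1)/round(s["width"],1)/' go.py; python3 go.py 456 291.5 210 2.59
```

```text
clock 0.2 pos [188.7 621.6 230.8] rot [-3.14  -0.     2.847] q [-1.34  0.63  0.04  1.52 -0.03  1.   -0.02] F [ 1.3 -0.1 -0.8] w 85.2
slide [-351.7 -238.2   21. ] turn 0.257
```

play_rows --pt "-50 -34 2" --pt "-100 -68 4" --pt "-150 -102 6" --pt "-200 -136 8" --pt "-250 -170 10" --turn '[0.05, 0.1, 0.15, 0.2, 0.257]' --fingers '[1, 1, 1, 1, 1]'

```text
clock: 0.82
eef_pos: [379.6, 384.7, 221.0]
tool_rot: [-3.141, 0.0, 2.588]
force: [1.8, 0.2, 0.1]
width: 85.4
```

```bash
python3 go.py 456 291.5 200 2.59
```

```text
clock 0.825 pos [379.6 384.7 221. ] rot [-3.141  0.     2.588] q [-0.92  0.49  0.11  1.84 -0.07  0.82  0.24] F [1.8 0.2 0.1] w 85.4
slide [-114.   -39.1   21. ] turn -0.002
```

play_rows --pt "-38 -13 7" --pt "-76 -26 14" --pt "-114 -39 21" --pt "-114 -39 21" --turn '[0, 0, 0, 0]' --fingers '[1, 1, 1, 1]'

```text
clock: 1.32
eef_pos: [458.2, 287.7, 199.5]
tool_rot: [-3.139, 0.002, 2.582]
force: [-0.4, 0.2, -0.1]
width: 85.5
```

```bash
python3 - <<'E'
from h import *
p=vision.camera_params("wrist"); im,d=vision.get_image("wrist"); print(p)
cv2.imwrite("pics/w1.png",im); np.savez("w1.npz",im=im,d=d)
for n in ("scene","side"):
    im,d=vision.get_image(n); cv2.imwrite(f"pics/{n}1.png",im)
E
python3 go.py 456 291.5 90 2.59
```

```text
{'fx': 371.64829954431775, 'fy': 371.64829954431775, 'cx': 315.80886498677245, 'cy': 235.13916709685805, 'position': array([398.37476468, 325.68117314, 341.10771387]), 'rotation': array([-0.28094217,  0.00321497,  1.01125984])}
clock 1.475 pos [455.4 292.6 200. ] rot [-3.141 -0.     2.589] q [-0.7   0.51  0.11  1.86 -0.08  0.77  0.47] F [ 0.5  0.1 -0. ] w 85.5
slide [ -1.1  -0.6 110. ] turn -0.001
```

View pics/w1.png

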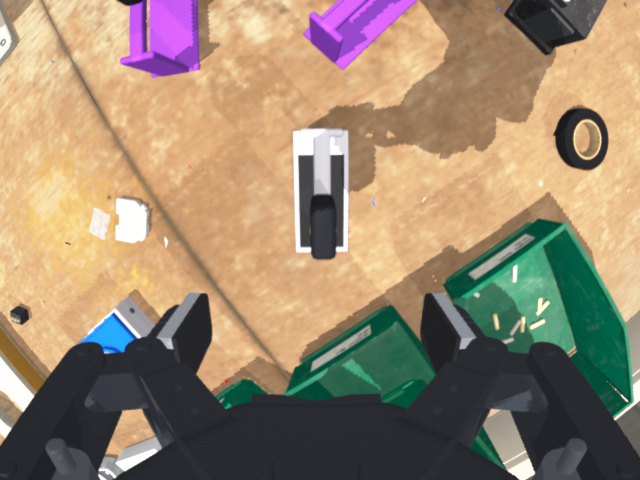

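```bash
cat >> h.py <<'E'
def fish(p,u,v,z):
    x=u-p["cx"]; y=v-p["cy"]; r=np.hypot(x,y); th=r/p["fx"]
    D=np.array([np.sin(th)*x/r,-np.sin(th)*y/r,-np.cos(th)])
    D=Ro.from_euler("xyz",p["rotation"]).as_matrix()@D
    return p["position"]+D*(z-p["position"][2])/D[2]
E
python3 - <<'E'
from h import *
p={'fx': 371.64829954431775,'cx': 315.80886498677245, 'cy': 235.13916709685805, 'position': np.array([398.37476468, 325.68117314, 341.10771387]), 'rotation': np.array([-0.28094217,  0.00321497,  1.01125984])}
im=cv2.imread("pics/w1.png"); cv2.imwrite("pics/w1c.png",cv2.resize(im[115:275,270:370],None,fx=4,fy=4))
A=[fish(p,u,v,4)[:2] for u,v in [(293,130),(348,129),(346,251.5),(295.5,252)]]
print(np.round(A,1)); r=(A[0]+A[1])/2; f=(A[2]+A[3])/2; e=f-r; print(r,f,np.linalg.norm(e),np.arctan2(e[1],e[0]), "origin",r+e*63/116)
for a,b in((0,3),(1,2)): e=A[b]-A[a]; print(np.arctan2(e[1],e[0]))
print("handle front top",[fish(p,u,258,126).round(1) for u in (311,336)])
E
```

```text
[[386.3 307.9]
 [411.6 350.2]
 [509.4 289. ]
 [484.2 247.7]]
[398.9407525  329.01713659] [496.80300562 268.34975714] 115.14144134655672 -0.5549424523380098 origin [452.09007962 296.06847361]
-0.5510193608327586
-0.5588491039881704
handle front top [array([461.4, 281.9, 126. ]), array([469.6, 294.9, 126. ])]
```

View pics/w1c.png

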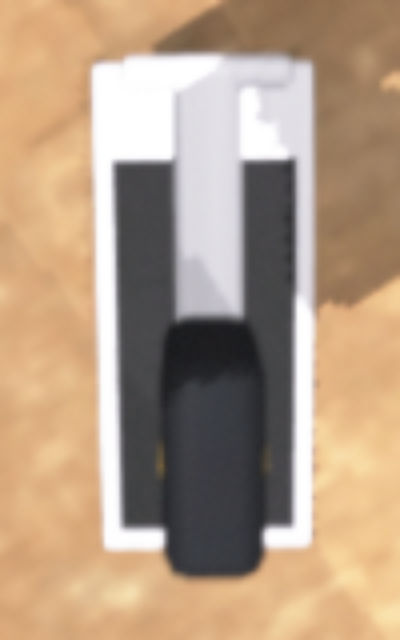

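play_rows --pt "0 0 40" --pt "0 0 80" --pt "0 0 112" --pt "0 0 112" --turn '[0, 0, 0, 0]' --fingers '[1, 1, 1, 1]'

```text
clock: 1.98
eef_pos: [452.9, 293.1, 86.3]
tool_rot: [-3.137, -0.003, 2.592]
force: [-0.3, -0.6, 0.6]
width: 85.3
```

play_rows --pt "0 0 0" --pt "0 0 0" --pt "0 0 0" --pt "0 0 0" --pt "0 0 0" --turn '[0, 0, 0, 0, 0]' --fingers '[0, 0, 0, 0, 0]'

```text
clock: 2.6
eef_pos: [453.3, 293.4, 86.9]
tool_rot: [-3.138, -0.003, 2.592]
force: [0.4, 0.4, 4.6]
width: 15.5
```

```bash
python3 - <<'E'
from h import *
p=vision.camera_params("wrist"); im,d=vision.get_image("wrist"); 
cv2.imwrite("pics/w2.png",im)
im,d=vision.get_image("side"); cv2.imwrite("pics/s2.png",cv2.resize(im[140:260,240:400],None,fx=5,fy=5))
E
python3 go.py 456 291.5 90 2.59
```

```text
clock 2.7 pos [453.4 293.4  86.8] rot [-3.138e+00 -3.000e-03  2.592e+00] q [-0.68  0.69  0.08  1.95 -0.1   0.52  0.49] F [-0.7  0.4  4.8] w 15.1
slide [-3.3 -0.3 -3.2] turn 0.002
```

View pics/w2.png

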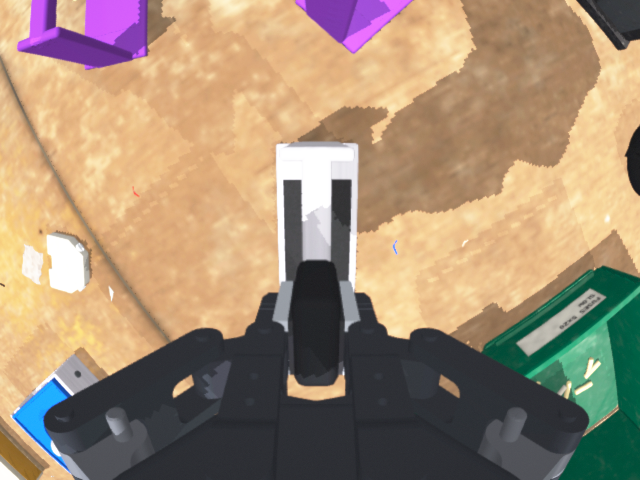

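View pics/s2.png

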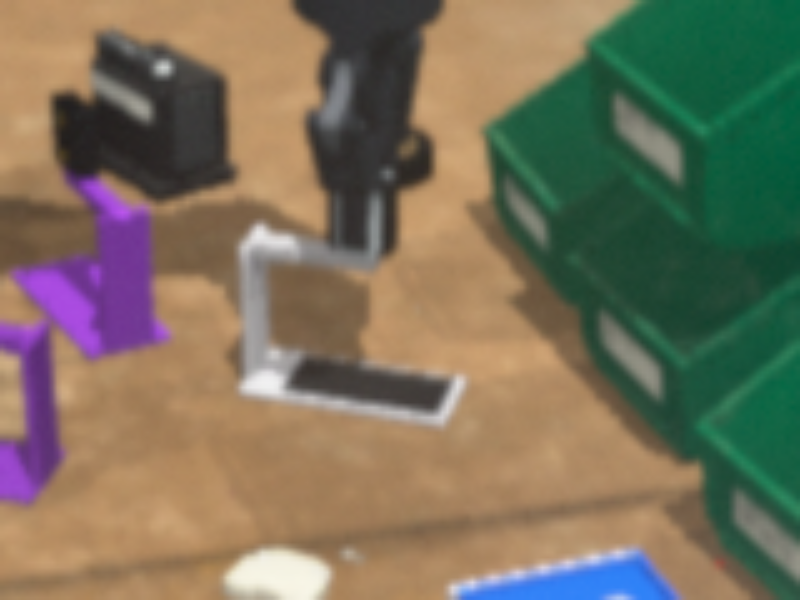

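```bash
python3 go.py 370 -12 168 3.23
```

```text
clock 2.7 pos [453.4 293.4  86.8] rot [-3.138e+00 -3.000e-03  2.592e+00] q [-0.68  0.69  0.08  1.95 -0.1   0.52  0.49] F [-0.7  0.4  4.8] w 15.1
slide [ -88.3 -304.2  -80.4] turn -0.638
```

play_rows --pt "0 0 -15" --pt "0 0 -35" --pt "0 0 -60" --pt "0 0 -80" --turn '[0, 0, 0, 0]' --fingers '[0, 0, 0, 0]'

```text
clock: 3.2
eef_pos: [453.6, 293.3, 168.1]
tool_rot: [-3.138, -0.003, 2.591]
force: [0.1, 0.2, -2.1]
width: 15.7
```

```bash
python3 go.py 370 -12 168 3.23
```

```text
clock 3.2 pos [453.6 293.3 168.1] rot [-3.138e+00 -3.000e-03  2.591e+00] q [-0.69  0.56  0.1   1.89 -0.08  0.7   0.48] F [ 0.1  0.2 -2.1] w 15.7
slide [ -88.4 -303.9    0.9] turn -0.639
```

play_rows --pt "-12 -45 0" --pt "-28 -100 0" --pt "-45 -155 0" --pt "-60 -205 0" --pt "-74 -250 0" --turn '[-0.1, -0.24, -0.38, -0.52, -0.64]' --fingers '[0, 0, 0, 0, 0]'

```text
clock: 3.82
eef_pos: [385.0, 39.4, 169.3]
tool_rot: [-3.14, -0.004, -3.048]
force: [0.5, -0.3, -2.0]
width: 15.3
```

```bash
python3 go.py 370 -12 168 3.23
```

```text
clock 3.825 pos [385.   39.4 169.3] rot [-3.14  -0.004 -3.048] q [-0.09  0.38 -0.11  2.27  0.09  0.5   1.39] F [ 0.5 -0.3 -2. ] w 15.3
slide [ 19.8 -49.8   1.5] turn 0.005
```

play_rows --pt "8 -20 0" --pt "15 -38 0" --pt "20 -50 0" --pt "20 -50 0" --turn '[0, 0, 0, 0]' --fingers '[0, 0, 0, 0]'

```text
clock: 4.32
eef_pos: [369.6, -12.8, 169.7]
tool_rot: [-3.14, -0.004, -3.05]
force: [0.4, 0.2, -1.2]
width: 15.2
```

```bash
python3 - <<'E'
from h import *
p=vision.camera_params("wrist"); im,d=vision.get_image("wrist"); print(p)
cv2.imwrite("pics/w3.png",im); 
for n in ("scene","side"):
    im,d=vision.get_image(n); cv2.imwrite(f"pics/{n}3.png",im);np.savez(f"{n}3.npz",im=im,d=d)
a=cv2.imread("pics/side3.png")[150:330,240:480]; cv2.imwrite("pics/s3c.png",cv2.resize(a,None,fx=3.3,fy=3.3))
a=cv2.imread("pics/scene3.png")[170:350,220:460]; cv2.imwrite("pics/c3c.png",cv2.resize(a,None,fx=3.3,fy=3.3))
E
python3 go.py 370 -12 100 3.23
```

```text
{'fx': 371.64829954431775, 'fy': 371.64829954431775, 'cx': 315.80886498677245, 'cy': 235.13916709685805, 'position': array([299.96459616, -18.5105196 , 311.67590705]), 'rotation': array([-0.27449892,  0.00234793,  1.66297713])}
clock 4.475 pos [370.3 -11.5 169.6] rot [-3.140e+00 -3.000e-03 -3.047e+00] q [ 0.04  0.36 -0.11  2.31  0.09  0.48  1.52] F [ 1.5  0.6 -2. ] w 15.3
slide [ 0.1 -0.4 69.6] turn 0.006
```

View pics/w3.png

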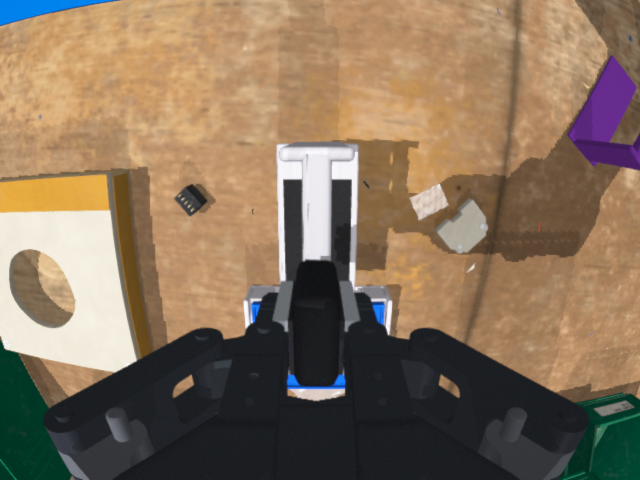

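View pics/s3c.png

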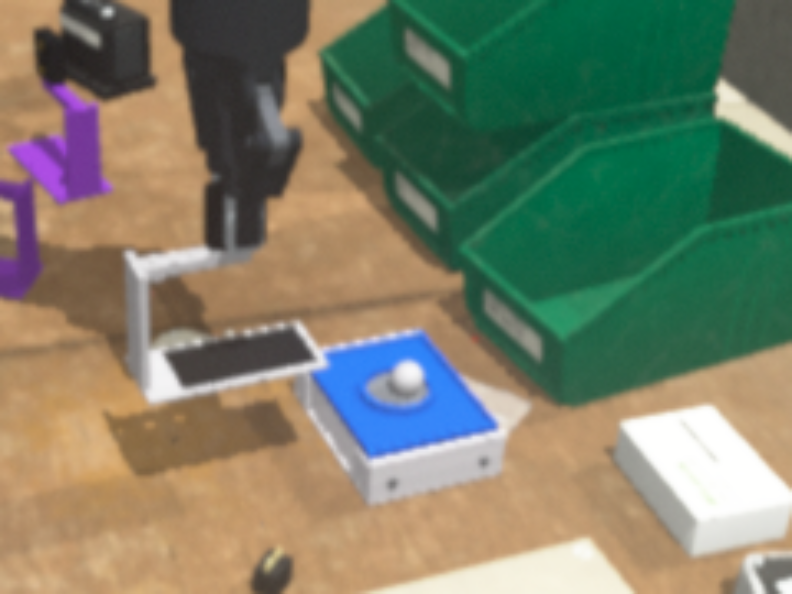

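View pics/c3c.png

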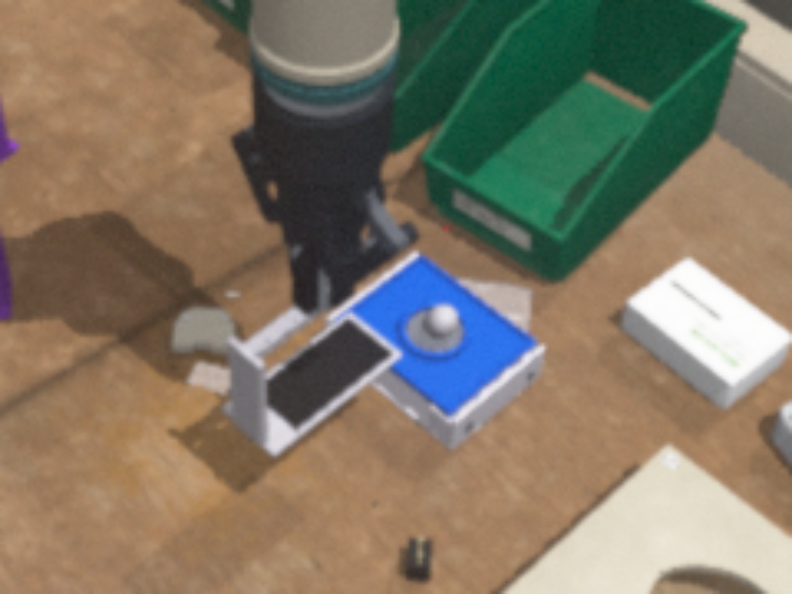

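```bash
python3 - <<'E'
from h import *
z=86
p=vision.camera_params("side"); S=[onplane(p,240+u/3.3,150+v/3.3,z)[:2] for u,v in [(299,321),(326,361),(152,402)]]
p=vision.camera_params("scene"); C=[onplane(p,220+u/3.3,170+v/3.3,z)[:2] for u,v in [(350,316),(401,355),(274,456),(227,408)]]
for A in(S,C):
    A=np.array(A); e=A[1]-A[2]; w=A[0]-A[1]; print(A.round(1),"edge ang",np.arctan2(e[1],e[0]).round(3),np.linalg.norm(e),"tip ang",np.arctan2(w[1],w[0])-np.pi/2,"tip mid",(A[0]+A[1])/2)
p={'fx': 371.64829954431775,'cx': 315.80886498677245, 'cy': 235.13916709685805, 'position': np.array([299.96459616, -18.5105196 , 311.67590705]), 'rotation': np.array([-0.27449892,  0.00234793,  1.66297713])}
print("fork rear (wrist)",[fish(p,u,v,z).round(1) for u,v in((277,145),(358,145))])
# rack front corners
for u,v,z in((245,287,34),(393,289,34)): print("rack front lip", fish(p,u,v,z).round(1))
E
cat > tr.py <<'E'
from h import *
import sys
k=sys.argv[1]
for n in ("scene","side"):
    z=np.load(f"{n}{k}.npz"); im,d=z["im"],z["d"]; p=vision.camera_params(n); W=cloud(n,d,p)
    hsv=cv2.cvtColor(im,cv2.COLOR_BGR2HSV)
    m=(cv2.inRange(hsv,(100,120,80),(125,255,255))>0)&(W[...,0]>400)&(W[...,0]<600)&(abs(W[...,1])<100)
    Q=W[m]; print(n,cv2.minAreaRect(Q[:,:2].astype(np.float32)))
    cs,_=cv2.findContours(m.astype(np.uint8),cv2.RETR_EXTERNAL,cv2.CHAIN_APPROX_NONE); c=max(cs,key=len)
    pts=np.array([onplane(p,u,v,35.5)[:2] for u,v in c[:,0]],np.float32); print("  plane35",cv2.minAreaRect(pts))
E
python3 tr.py 0
```

```text
[[420.7  18.9]
 [424.  -27.7]
 [312.4 -42.7]] edge ang 0.133 112.55420478222543 tip ang 0.06964076261455832 tip mid [422.37405341  -4.39090774]
[[416.9  14.1]
 [422.2 -32.1]
 [309.2 -43. ]
 [307.9   4.4]] edge ang 0.097 113.5581514572258 tip ang 0.11351186299196114 tip mid [419.57506602  -8.99519803]
fork rear (wrist) [array([309.2, -41.7,  86. ]), array([304.6,   7. ,  86. ])]
rack front lip [427.5 -66.   34. ]
rack front lip [418.1  55.9  34. ]
scene ((480.607177734375, -0.18220901489257812), (91.24658203125, 116.41055297851562), 4.465964317321777)
  plane35 ((481.22149658203125, -1.1761093139648438), (91.54570770263672, 112.36018371582031), 4.917423725128174)
side ((481.9960021972656, -2.6336669921875), (90.39923858642578, 114.98683166503906), 4.415233612060547)
  plane35 ((482.19024658203125, -2.298858642578125), (91.7302474975586, 113.23873138427734), 4.840365886688232)
```

```bash
python3 -c "
import cv2
a=cv2.imread('pics/w3.png')[120:300,230:410];cv2.imwrite('pics/w3c.png',cv2.resize(a,None,fx=3.3,fy=3.3))"
```

```text
(no output)
```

View pics/w3c.png

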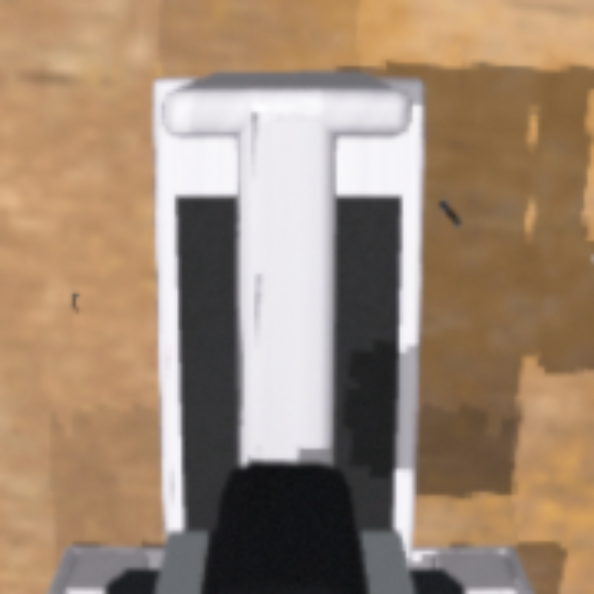

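play_rows --pt "0 0 20" --pt "0 0 40" --pt "0 0 60" --pt "0 0 70" --pt "0 0 70" --turn '[0, 0.005, 0.01, 0.01, 0.01]' --fingers '[0, 0, 0, 0, 0]'

```text
clock: 5.1
eef_pos: [369.9, -11.1, 99.2]
tool_rot: [-3.14, -0.005, -3.056]
force: [-0.4, -0.2, -1.7]
width: 15.3
```

```bash
python3 - <<'E'
from h import *
for n in ("scene","side"):
    im,d=vision.get_image(n); cv2.imwrite(f"pics/{n}4.png",im);np.savez(f"{n}4.npz",im=im,d=d)
a=cv2.imread("pics/side4.png")[200:310,260:410]; b=cv2.imread("pics/scene4.png")[220:330,260:410]; cv2.imwrite("pics/m4.png",np.vstack([cv2.resize(x,(400,293),interpolation=cv2.INTER_CUBIC) for x in (a,b)]))
E
python3 go.py 483.7 -1.6 100 3.226
```

```text
clock 5.2 pos [370.4 -11.3  99.9] rot [-3.140e+00 -3.000e-03 -3.057e+00] q [-0.    0.52 -0.07  2.38  0.14  0.25  1.46] F [ 0.1  0.1 -2.2] w 15.3
slide [-1.137e+02  1.000e-01 -4.000e-01] turn 0.001
```

View pics/m4.png

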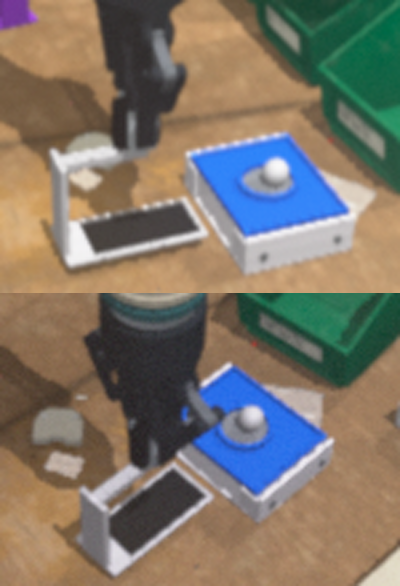

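play_rows --pt "-12 0 0" --pt "-26 0 0" --pt "-40 0 0" --pt "-54 0 0" --pt "-64 0 0" --turn '[0, 0, 0, 0, 0]' --fingers '[0, 0, 0, 0, 0]'

```text
clock: 5.82
eef_pos: [435.4, -5.8, 99.7]
tool_rot: [-3.14, -0.002, -3.057]
force: [0.0, -0.4, -1.9]
width: 15.0
```

```bash
python3 go.py 483.7 -1.6 100 3.226
```

```text
clock 5.825 pos [435.4  -5.8  99.7] rot [-3.140e+00 -2.000e-03 -3.057e+00] q [ 0.01  0.57 -0.08  2.21  0.13  0.37  1.47] F [ 0.  -0.4 -1.9] w 15.0
slide [-48.5   0.1  -0.4] turn 0.001
```

play_rows --pt "-13 0 0" --pt "-26 0 0" --pt "-38 0 0" --pt "-48 0 0" --pt "-48 0 0" --turn '[0, 0, 0, 0, 0]' --fingers '[0, 0, 0, 0, 0]'

```text
clock: 6.45
eef_pos: [484.1, -1.6, 99.5]
tool_rot: [-3.14, -0.002, -3.057]
force: [-0.3, -0.3, -2.8]
width: 15.3
```

```bash
python3 - <<'E'
from h import *
for n in ("scene","side"):
    im,d=vision.get_image(n); cv2.imwrite(f"pics/{n}5.png",im);np.savez(f"{n}5.npz",im=im,d=d)
a=cv2.imread("pics/side5.png")[200:310,290:440]; b=cv2.imread("pics/scene5.png")[210:320,280:430]; cv2.imwrite("pics/m5.png",np.vstack([cv2.resize(x,(400,293),interpolation=cv2.INTER_CUBIC) for x in (a,b)]))
E
python3 go.py 483.7 -1.6 100 3.226
```

```text
clock 6.55 pos [482.6  -1.8  99.4] rot [-3.140e+00 -3.000e-03 -3.057e+00] q [ 0.01  0.61 -0.09  2.09  0.12  0.45  1.48] F [-0.5 -0.2 -2.7] w 14.8
slide [-1.1  0.1 -0.6] turn 0.001
```

View pics/m5.png

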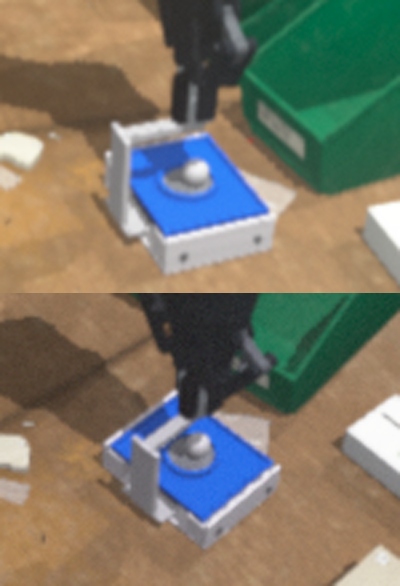

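play_rows --pt "0 0 -4" --pt "0 0 -8" --pt "0 0 -11" --pt "0 0 -13" --pt "0 0 -15" --turn '[0, 0, 0, 0, 0]' --fingers '[0, 0, 0, 0, 0]'

```text
clock: 7.18
eef_pos: [482.4, -1.8, 114.5]
tool_rot: [-3.14, -0.004, -3.057]
force: [-0.1, 0.6, -3.7]
width: 15.6
```

play_rows --pt "0 0 -2" --pt "0 0 -5" --pt "0 0 -8" --pt "0 0 -12" --pt "0 0 -14" --turn '[0, 0, 0, 0, 0]' --fingers '[0, 0, 0, 0, 0]'

```text
clock: 7.8
eef_pos: [482.6, -1.7, 128.8]
tool_rot: [-3.14, -0.003, -3.057]
force: [0.4, -1.2, -4.3]
width: 15.6
```

```bash
python3 - <<'E'
from h import *
for n in ("scene","side"):
    im,d=vision.get_image(n); cv2.imwrite(f"pics/{n}6.png",im);np.savez(f"{n}6.npz",im=im,d=d)
a=cv2.imread("pics/side6.png")[190:300,290:440]; b=cv2.imread("pics/scene6.png")[210:320,280:430]; cv2.imwrite("pics/m6.png",np.vstack([cv2.resize(x,(400,293),interpolation=cv2.INTER_CUBIC) for x in (a,b)]))
E
python3 go.py 483.7 -1.6 100 3.226
```

```text
clock 7.9 pos [482.7  -1.7 128.7] rot [-3.140e+00 -3.000e-03 -3.057e+00] q [ 0.01  0.56 -0.1   2.07  0.11  0.52  1.49] F [ 0.2 -0.5 -4.4] w 15.3
slide [-1.1  0.1 28.7] turn 0.001
```

View pics/m6.png

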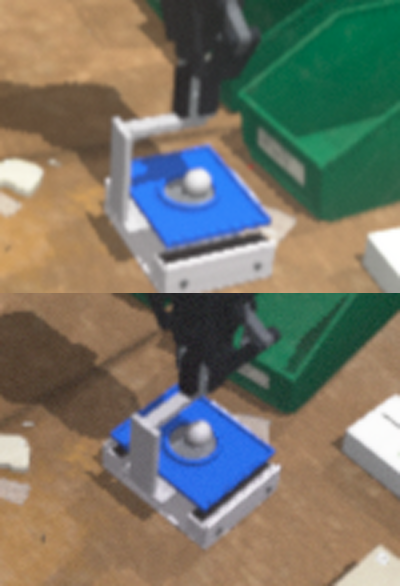

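play_rows --pt "0 0 -7" --pt "0 0 -18" --pt "0 0 -30" --pt "0 0 -41" --pt "0 0 -48" --turn '[0, 0, 0, 0, 0]' --fingers '[0, 0, 0, 0, 0]'

```text
clock: 8.52
eef_pos: [483.1, -1.7, 177.8]
tool_rot: [-3.14, -0.002, -3.057]
force: [-0.3, -1.1, -4.3]
width: 15.2
```

play_rows --pt "0 0 -6" --pt "0 0 -14" --pt "0 0 -22" --pt "0 0 -27" --pt "0 0 -29" --turn '[0, 0, 0, 0, 0]' --fingers '[0, 0, 0, 0, 0]'

```text
clock: 9.15
eef_pos: [483.3, -1.6, 207.1]
tool_rot: [-3.14, -0.002, -3.057]
force: [-0.3, -0.4, -3.6]
width: 15.5
```

```bash
python3 go.py 459.3 -283.3 205 3.226
```

```text
clock 9.15 pos [483.3  -1.6 207.1] rot [-3.140e+00 -2.000e-03 -3.057e+00] q [ 0.03  0.43 -0.12  1.99  0.08  0.72  1.52] F [-0.3 -0.4 -3.6] w 15.5
slide [  47.8 -278.6    2.6] turn 0.001
```

play_rows --pt "0.7 -4 0" --pt "2 -11 0" --pt "3.6 -21 0" --pt "5.3 -31 0" --pt "7.2 -42 0" --turn '[0, 0, 0, 0, 0]' --fingers '[0, 0, 0, 0, 0]'

```text
clock: 9.78
eef_pos: [479.6, -45.1, 207.1]
tool_rot: [-3.14, -0.002, -3.057]
force: [-0.4, 0.0, -3.3]
width: 15.0
```

play_rows --pt "1.9 -11 0" --pt "3.8 -22 0" --pt "5.7 -33 0" --pt "7.6 -44 0" --pt "9.5 -55 0" --turn '[0, 0, 0, 0, 0]' --fingers '[0, 0, 0, 0, 0]'

```text
clock: 10.4
eef_pos: [474.7, -101.4, 207.2]
tool_rot: [-3.14, -0.002, -3.057]
force: [-0.5, 0.7, -3.6]
width: 15.3
```

play_rows --pt "1.9 -11 0" --pt "3.8 -22 0" --pt "5.7 -33 0" --pt "7.6 -44 0" --pt "9.5 -55 0" --turn '[0, 0, 0, 0, 0]' --fingers '[0, 0, 0, 0, 0]'

```text
clock: 11.02
eef_pos: [469.8, -157.7, 207.4]
tool_rot: [-3.14, -0.002, -3.057]
force: [-0.4, 0.2, -3.7]
width: 15.5
```

```bash
python3 go.py 459.3 -283.3 205 3.226
```

```text
clock 11.025 pos [ 469.8 -157.7  207.4] rot [-3.140e+00 -2.000e-03 -3.057e+00] q [ 0.35  0.44 -0.11  1.96  0.08  0.74  1.84] F [-0.4  0.2 -3.7] w 15.5
slide [  21.1 -124.3    2.6] turn 0.0
```

play_rows --pt "1.9 -11 0" --pt "3.8 -22 0" --pt "5.7 -33 0" --pt "7.6 -44 1" --pt "9.5 -55 1" --turn '[0, 0, 0, 0, 0]' --fingers '[0, 0, 0, 0, 0]'

```text
clock: 11.65
eef_pos: [464.8, -214.0, 206.3]
tool_rot: [-3.14, -0.002, -3.057]
force: [0.1, 0.3, -3.9]
width: 15.4
```

play_rows --pt "1.9 -11 0" --pt "3.6 -21 0" --pt "5.2 -31 0" --pt "6.6 -39 1" --pt "7.8 -46 1" --turn '[0, 0, 0, 0, 0]' --fingers '[0, 0, 0, 0, 0]'

```text
clock: 12.28
eef_pos: [460.8, -260.9, 205.3]
tool_rot: [-3.14, -0.002, -3.057]
force: [1.1, -0.9, -4.0]
width: 15.4
```

```bash
python3 go.py 459.3 -283.3 205 3.226
```

```text
clock 12.275 pos [ 460.8 -260.9  205.3] rot [-3.140e+00 -2.000e-03 -3.057e+00] q [ 0.53  0.49 -0.11  1.88  0.08  0.78  2.04] F [ 1.1 -0.9 -4. ] w 15.4
slide [  3.3 -22.2   0.3] turn 0.0
```

play_rows --pt "1.1 -7 0" --pt "2 -13 0" --pt "2.7 -18 0" --pt "3.1 -21 0" --pt "3.3 -22 0" --turn '[0, 0, 0, 0, 0]' --fingers '[0, 0, 0, 0, 0]'

```text
clock: 12.9
eef_pos: [459.3, -283.2, 205.3]
tool_rot: [-3.14, -0.002, -3.057]
force: [-0.0, 0.5, -3.5]
width: 15.1
```

play_rows --pt "0 0 0" --pt "0 0 0" --pt "0 0 0" --pt "0 0 0" --pt "0 0 0" --turn '[0, 0, 0, 0, 0]' --fingers '[0, 0, 0, 0, 0]'

```text
clock: 13.52
eef_pos: [459.4, -283.1, 205.3]
tool_rot: [-3.14, -0.002, -3.057]
force: [0.0, -0.7, -3.5]
width: 15.5
```

```bash
python3 - <<'E'
from h import *
for n in ("scene","side"):
    im,d=vision.get_image(n); cv2.imwrite(f"pics/{n}7.png",im);np.savez(f"{n}7.npz",im=im,d=d)
    p=vision.camera_params(n); W=cloud(n,d,p); hsv=cv2.cvtColor(im,cv2.COLOR_BGR2HSV)
    m=(cv2.inRange(hsv,(100,120,80),(125,255,255))>0)&(W[...,2]>90)&(W[...,2]<170)&(W[...,0]>350)
    Q=W[m]; A=np.c_[Q[:,:2]-Q[:,:2].mean(0),np.ones(len(Q))]; print(n,m.sum(),"plane",np.linalg.lstsq(A,Q[:,2],rcond=None)[0].round(3),cv2.minAreaRect(Q[:,:2].astype(np.float32)))
    cs,_=cv2.findContours(m.astype(np.uint8),cv2.RETR_EXTERNAL,cv2.CHAIN_APPROX_NONE); c=max(cs,key=len)
    pts=np.array([onplane(p,u,v,128)[:2] for u,v in c[:,0]],np.float32); print("  plane128",cv2.minAreaRect(cv2.convexHull(pts)))
im,d=vision.get_image("wrist"); cv2.imwrite("pics/w7.png",im)
a=cv2.imread("pics/side7.png")[240:460,310:610]; b=cv2.imread("pics/scene7.png")[240:460,310:610]; cv2.imwrite("pics/m7.png",np.vstack([cv2.resize(x,(400,293),interpolation=cv2.INTER_CUBIC) for x in (a,b)]))
E
python3 go.py 459.3 -283.3 205 3.226
```

```text
scene 1867 plane [-5.00000e-03  5.00000e-03  1.27177e+02] ((454.7406311035156, -283.41717529296875), (112.333984375, 110.75556945800781), 4.615636825561523)
  plane128 ((460.71514892578125, -306.6099548339844), (92.48543548583984, 63.11745071411133), 4.809349060058594)
side 2458 plane [-1.00000e-03  6.00000e-03  1.27549e+02] ((458.6690673828125, -283.409912109375), (90.82752990722656, 112.48783111572266), 5.190323829650879)
  plane128 ((458.97698974609375, -283.3380432128906), (91.87946319580078, 116.05371856689453), 5.036056995391846)
clock 13.675 pos [ 459.3 -283.2  205.3] rot [-3.140e+00 -2.000e-03 -3.057e+00] q [ 0.57  0.5  -0.11  1.85  0.08  0.79  2.08] F [ 0.5  0.  -3.9] w 15.6
slide [ 0.  -0.1  0.3] turn 0.0
```

View pics/m7.png

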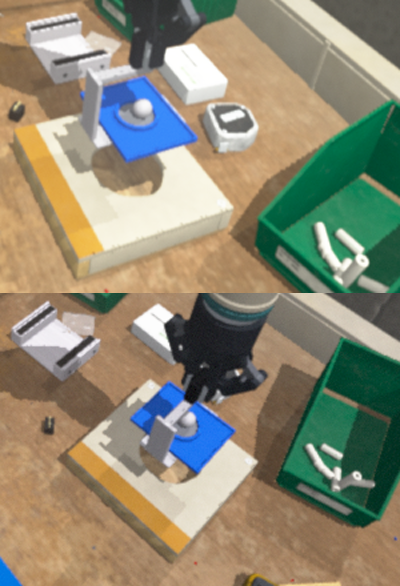

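The ball sits in the pocket, and the tray is centred to within about 1–2 mm of the opening, level, and about 81 mm above the fixture. I'm handing in.

```bash
python3 -c "
from cell import ctrl
print(ctrl.finish_job())"
```

```text
the job is handed in; nothing more can be done
None
```

I picked up the steel fork by its black handle, slid the blade under the tray from the robot-facing end and lifted the tray. I then carried it without turning to the fixture, waited about 0.6 s, and handed in at about 13.7 s with the fork still held. `finish_job` gave no verdict, so success is judged only from these last checks:

- **Centring:** the side view puts the tray centre at about (459, -283) mm, against the opening at about (457.5, -283.5).
- **Height and tilt:** the underside is about 81 mm above the fixture's top. The tilt is under 0.01 rad in both the scene and side views.
- **Ball and grip:** the ball is in its pocket. The finger opening reads about 15.5 mm on the 16 mm handle, and the force reading rose by about 2 N when the tray came off the rack.
- **Bystanders:** the carton, tape measure and relay looked undisturbed in the last pictures. I did not measure them, and the terminal was outside those crops.
- **Disagreement:** the scene camera's outline fits of the tray (4 mm and 23 mm off the side view) were not used, because the gripper hides part of the tray in that view.

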